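Eject the mini jar from its counter dock and stop it on the runway

ROBOT

A 6-joint arm with a two-finger parallel gripper is mounted at the origin on the work surface. World frame = base frame: x ahead of the robot, y to its left, z up, the work surface at z = 0. Lengths are in mm, angles in rad, forces in N, time in s.
With the tool pointing down it reaches from about 275 to 750 mm from the base axis. Payload 10.2 kg.
Tool frame: the origin (TCP) lies between the finger pads; the fingertips stand 11 mm ahead of it and the grasp point (between the pads) lies 8 mm behind it; z points along the fingers, y is the line along which they close (so a half turn about z gives the same grasp; the last joint's range is limited). The gripper opens to 85 mm and grips with 20 to 120 N. Pads are 22 mm wide; open, the fingers measure 114 mm over their backs; the gripper's body (76 mm by 85 mm) begins 54 mm behind the grasp point. The pads swing forward as they close: fully open they stand 13 mm farther back than shut.
Start: joints at [-1.507, 0.313, 1.498, -0, 1.331, -0.223], TCP at [148.501, -503.566, 242.294] pointing down, gripper open.
Joint ranges: [-2.94, 2.94], [-0.97, 2.17], [0.19, 2.56], [-1.23, 4.37], [0.02, 3.11], [-2.88, 2.88]. Speed limits (rad/s): [2.39, 2.39, 3.01, 3.14, 3.14, 3.14].

INTERFACE

Orientations are given as a unit quaternion [w, x, y, z].
In Python, from rig import sense, eyes, finish_job gives the robot as it stands.
- The arm moves only by the shell command python3 -m jog 'ROWS' [FORCE]. ROWS is JSON, a list of rows, each a list of 7 numbers: the shift along the tool's x, y, z in m, then the turn, a rotation vector about the tool's x, y, z in rad, then the finger opening in m, from 0 to 0.0854. In form: [[dx, dy, dz, rx, ry, rz, gripper], ...]. A call has 1 to 5 rows; each row shifts and turns the commanded pose from where the row before left it, along the tool's axes as they then stand; what a row does not reach is not made up. A row lasts 1/10 s, in which the tool goes at most 50 mm and 8.59 degrees, less where a joint would pass 70% of its speed; a pose out of reach is approached as far as the arm can. A call is refused whole if a number of a shift passes 0.05 or a number of a turn 0.15, either way. A call with a gripper value outside its range is refused whole. The fingers move at their own pace and stop on an object; FORCE is the grip in N (left out, the last holds). Time passes only in rows, so rows that do not move let the fingers close. It gives the time, the measured TCP pose, the force, the opening and the grip force at its end, in the units of the state.
- sense(): the state, without advancing time (a new reading comes with each control period).
- eyes.capture(name): name is "side" or "top" or "wrist"; returns the picture (420x560x3 uint8, red, green, blue); there is no depth.
- eyes.calibration(name): a dict with "fx", "fy", "cx", "cy" (pixels), "cam_to_world" (4x4, takes a point from camera to world coordinates); the wrist camera has in their place "mount" (4x4, takes a point from camera to tool coordinates, whose origin is the TCP and whose axes are the flange's). Camera axes: x right, y down, z forward; pixel columns grow to the right and rows downward; lengths in mm; the calibration is good to about 2 mm. A picture is of the moment at which its call begins: read the wrist's pose just before it. calibration takes no time and is no camera call.
- finish_job(): hands the job in; it is judged then, once.
The state is a dict: "time_s": time; "joints": joint angles; "dq": joint speeds; "tau": joint torques, N m; "eef_pos": TCP position; "ee_rot": TCP orientation; "force": force on the tool from outside, world axes, zero at the start; "wrist_torque": the same for the moment, N m; "grip_width": opening from 0.0 (shut) to 1.0 (fully open); "grip_force": force on a finger pad.
Only numpy, scipy, OpenCV 4.12 (cv2) and the standard library are available. Lean on these libraries where they do the work, as an engineer would, in place of code of your own. Each camera call takes 0.05 s, during which the arm holds its last target. There are 200 camera calls.

TASK

Press the ejector bar of the jar dock down with one finger so that the mini jar pops out of its pocket, and stop the jar on the runway with the other finger, waiting there, before it slides off the open low end. Do not touch the jar while it is in its pocket, do not lift it, and leave the things around the dock alone. Finish while a finger is still holding the jar back on the runway, clear of its pocket; the bar may be down or up by then.

Things in the scene. Friction and masses are not known exactly. Their poses are not given: they have to be found in the camera images.
- dock: Fixed grey plastic jar dock on a base plate, 215 x 112 mm, 108 mm high. Origin: on the counter under the runway's centre line. x = downhill along the runway (level), y = to its left, where the ejector bar is, z up. In this frame (mm): pocket x -57, lip x -32, bar x 41 y 60, open low end x 105 (floor z 34). Pivot post x -17 y 36, to z 90. The bar's rocker arm runs along y 41 to 48.
- pocket (a point): Centre of the pocket's level floor, 90 mm above the counter; this floor is the ejector's lifter tongue, this point does not move. Walls 18 mm above it behind and at the sides; in front a 5 mm lip, then the runway.
- runway (a point): Upper end (lip) of the runway, on its centre line, 95 mm up. x runs down the slope (0.42 rad), z square to its floor. Floor: z = 0, x = 0 to 150 mm, 46 mm wide between side walls 4 mm thick and 12 mm high. The low end is open: nothing stops the jar. Smooth (friction with the jar about 0.18) and steep: a freed jar slides off in under half a second.
- runway_stop (a point): Point on the runway floor, centre line, straight across from the middle of the ejector bar at rest (60 mm from it in plan), 62 mm above the counter: a good place for the waiting finger.
- key (a joint): Ejector rocker, hinge angle in rad: 0 = at rest (bar up), 0.40 = bar fully down at its stop. A spring returns it; at the bar about 1.7 N begins to move it and about 5.5 N holds it fully down, 22 mm lower. The jar clears the lip and slides off at about 0.25 to 0.3.
- key_top (a point): Middle of the top of the ejector bar: black, rounded, 28 mm in diameter, 32 mm long, lying along the dock's y. Moves with the bar: 97 mm above the counter at rest; when fully down its top is 74 mm up, about 12 mm above the runway floor straight across, and has moved 6 mm uphill (towards the dock's -x).
- jar: Plastic mini jar, clear body 39 mm in diameter with a white lid 42 mm in diameter, 30 mm high in all, about 90 g, standing loose in the dock's pocket. Origin: centre of its underside, z up through the lid.
- pestle: Bystander: granite pestle standing upright, 48 mm wide, 118 mm high. Origin: centre of its underside.
- brush: Bystander: red silicone brush lying flat, 165 mm long, 36 mm wide, 14 mm high. Origin: underside, near the head; the head points to its +x.
- cup: Bystander: aluminium measuring cup, 66 mm in diameter, 42 mm high, handle 105 mm out along its +x. Origin: centre of its underside.
- bowl: Bystander: empty stainless steel bowl, 140 mm in diameter, 55 mm high. Origin: centre of its underside.
Mind the look-alikes: they are no part of the job. Of the things that look like the dock, take the one that is nearest to the robot's base at the start.

How it is judged:
By the outcome, as a careful person would: the job done as asked, in the order asked, and still so for the second after the job is handed in, while the arm keeps its last pose, push and grip.
It also fails if it takes over 29 s, if anything falls off the work surface, if the arm or the gripper's body presses on something with over 40 N, if the wrist force passes 120 N, or if a joint passes its speed limit or range.

## Working session

There is one attempt and no reset: what is moved stays moved. The work goes in short steps, Python scripts to look and compute and a shell command to move; the robot and the scene stay as the last step left them, time stands still between calls to the robot, and variables do not carry over. Pictures are saved under pics/ and viewed, at most 10 in all, crops included, and the job is handed in when it is done.

```bash
ls; mkdir -p pics; python3 - <<'E'
from rig import sense, eyes
import cv2,numpy as np
s=sense();print(s['time_s'],s['eef_pos'],s['ee_rot'],s['force'],s['grip_width'])
for n in['side','top','wrist']:
    im=eyes.capture(n);cv2.imwrite(f'pics/{n}0.png',im[:,:,::-1]);c=eyes.calibration(n);print(n,{k:np.round(v,3).tolist() for k,v in c.items()})
E
```

```text
pics
0.0 [ 148.4983979  -503.29331759  241.71522502] [-6.72737676e-04  9.89735670e-01  1.42908528e-01  6.50396343e-05] [ 0.4586307  -0.42612685 -0.38345466] 1.0034187215654495
side {'fx': 502.138, 'fy': 502.138, 'cx': 282.545, 'cy': 205.65, 'cam_to_world': [[-0.69, -0.511, 0.512, -77.236], [-0.723, 0.471, -0.506, 609.262], [0.018, -0.719, -0.695, 959.4], [0.0, 0.0, 0.0, 1.0]]}
top {'fx': 398.165, 'fy': 398.165, 'cx': 278.993, 'cy': 208.158, 'cam_to_world': [[-0.012, -0.992, 0.129, 463.966], [-1.0, 0.013, 0.001, -28.527], [-0.003, -0.129, -0.992, 1025.42], [0.0, 0.0, 0.0, 1.0]]}
wrist {'fx': 360.047, 'fy': 360.047, 'cx': 281.675, 'cy': 206.997, 'mount': [[-0.0, -0.951, -0.309, 78.729], [1.0, -0.0, -0.0, 0.029], [0.0, -0.309, 0.951, -130.55], [0.0, 0.0, 0.0, 1.0]]}
```

View pics/top0.png

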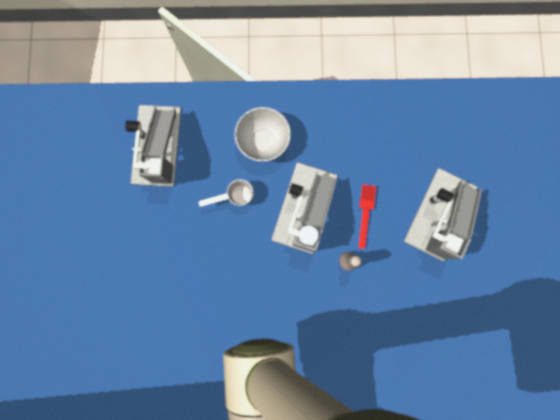

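View pics/side0.png

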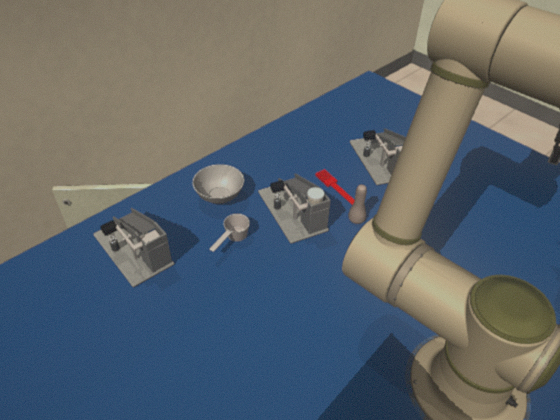

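The middle dock, with its lid at about (308,236) in the top view and (316,195) in the side view, is nearest the base. Its black bar is at (296,190) in the top view and (278,187) in the side view. The runway points away from the robot, and the bar is on its left (+y).

```bash
cat > h.py <<'E'
import cv2,numpy as np
from rig import sense,eyes
from scipy.spatial.transform import Rotation as R
def T(name,s=None):
    c=eyes.calibration(name)
    if name!='wrist': return c,np.array(c['cam_to_world'])
    q=s['ee_rot'];M=np.eye(4);M[:3,:3]=R.from_quat([q[1],q[2],q[3],q[0]]).as_matrix();M[:3,3]=s['eef_pos']
    return c,M@np.array(c['mount'])
def ray(c,M,p):
    d=M[:3,:3]@[(p[0]-c['cx'])/c['fx'],(p[1]-c['cy'])/c['fy'],1];return M[:3,3],d/np.linalg.norm(d)
def plane(r,z): return r[0]+r[1]*(z-r[0][2])/r[1][2]
def tri(a,b):
    A=np.stack([a[1],-b[1]],1);t=np.linalg.lstsq(A,b[0]-a[0],rcond=None)[0]
    p,q=a[0]+t[0]*a[1],b[0]+t[1]*b[1];return (p+q)/2,np.linalg.norm(p-q)
def blob(mask,near,r):
    m=np.zeros(mask.shape,np.uint8);cv2.circle(m,near,r,1,-1);m*=mask.astype(np.uint8)
    n,l,st,ce=cv2.connectedComponentsWithStats(m);i=1+np.argmax(st[1:,4]);return ce[i],st[i]
E
python3 - <<'E'
from h import *
P={}
for n,b,j in[('top',(296,190),(308,236)),('side',(278,187),(316,195))]:
    im=cv2.imread(f'pics/{n}0.png').astype(int)
    c,M=T(n)
    pb,sb=blob(im.max(2)<60,b,14);pj,sj=blob(im.min(2)>195,j,14)
    print(n,pb,sb,pj,sj);P[n]=ray(c,M,pb),ray(c,M,pj)
b=tri(P['top'][0],P['side'][0]);j=tri(P['top'][1],P['side'][1]);print(b,j)
d=(b[0]-j[0])[:2];print(np.linalg.norm(d),'expect',np.hypot(98,60))
yaw=np.arctan2(d[1],d[0])-np.arctan2(60,98);print('yaw',yaw)
print(plane(P['top'][0],90),plane(P['top'][1],120))
E
```

```text
top [295.53246753 189.75324675] [291 185  11  10  77] [307.13961039 234.70454545] [295 226  23  19 308]Traceback (most recent call last):
  File "<stdin>", line 6, in <module>
  File "h.py", line 17, in blob
    n,l,st,ce=cv2.connectedComponentsWithStats(m);i=1+np.argmax(st[1:,4]);return ce[i],st[i]
                                                      ~~~~~~~~~^^^^^^^^^^
    return _wrapfunc(a, 'argmax', axis=axis, out=out, **kwds)
    return bound(*args, **kwds)
ValueError: attempt to get argmax of an empty sequence
```

```bash
python3 - <<'E'
from h import *
P={}
for n,b,j,t in[('top',(296,190),(308,236),195),('side',(278,187),(316,195),165)]:
    im=cv2.imread(f'pics/{n}0.png').astype(int)
    c,M=T(n)
    pb,sb=blob(im.max(2)<60,b,14);pj,sj=blob(im.min(2)>t,j,12)
    print(n,pb,sb,pj,sj);P[n]=ray(c,M,pb),ray(c,M,pj)
b=tri(P['top'][0],P['side'][0]);j=tri(P['top'][1],P['side'][1]);print(b,j)
d=(b[0]-j[0])[:2];print(np.linalg.norm(d),'expect',np.hypot(98,60))
yaw=np.arctan2(d[1],d[0])-np.arctan2(60,98);print('yaw',yaw)
print(plane(P['top'][0],90),plane(P['top'][1],120))
E
```

```text
top [295.53246753 189.75324675] [291 185  11  10  77] [307.68027211 234.82653061] [297 226  21  19 294]
side [277.12962963 185.99074074] [271 181  13  11 108] [315.32835821 192.82089552] [308 188  16  11 134]
(array([630.2357609 , -67.80694762,  85.00969347]), np.float64(0.22862933470365424)) (array([519.42408412, -92.33316438, 120.5022931 ]), np.float64(1.050165619811521))
113.4934492368966 expect 114.9086593777858
yaw -0.3315536261280587
[629.44119477 -67.52515353  90.        ] [519.85589079 -92.02917168 120.        ]
```

```bash
r='[0.0406,-0.0184,0,0,0,0,0.046]'; for i in 1; do python3 -m jog '[[0.0406,-0.0184,0,0,0,0,0.0854],[0.0406,-0.0184,0,0,0,0,0.0854],[0.0406,-0.0184,0,0,0,0,0.0854],[0.0406,-0.0184,0,0,0,0,0.0854],[0.0406,-0.0184,0,0,0,0,0.0854]]'; python3 -m jog '[[0.0406,-0.0184,0,0,0,0,0.0854],[0.0406,-0.0184,0,0,0,0,0.0854],[0.0406,-0.0184,0,0,0,0,0.0854],[0.0406,-0.0184,0,0,0,0,0.0854],[0.0406,-0.0184,0,0,0,0,0.0854]]'; python3 -m jog '[[0.0406,-0.0184,0,0,0,0,0.0854],[0.0406,-0.0184,0,0,0,0,0.0854],[0.0406,-0.0184,0,0,0,0,0.0854],[0.0406,-0.0184,0,0,0,0,0.0854],[0,0,0,0,0,0.124,0.0854]]'; python3 -m jog '[[0,0,0,0,0,0.124,0.0854],[0,0,0,0,0,0.124,0.0854],[0,0,0,0,0,0.124,0.0854],[0,0,0,0,0,0.124,0.0854],[0,0,0,0,0,0,0.0854]]'; done
```

```text
time_s: 0.65
eef_pos: [318.2, -356.5, 242.2]
ee_rot: [-0.0, 0.99, 0.143, -0.0]
force: [0.2, -0.8, -0.2]
grip_width: 1.002
grip_force: 0.0
time_s: 1.15
eef_pos: [487.0, -210.7, 242.2]
ee_rot: [-0.0, 0.99, 0.143, -0.0]
force: [0.7, 0.0, -0.6]
grip_width: 1.001
grip_force: 0.0
time_s: 1.65
eef_pos: [623.1, -92.0, 240.9]
ee_rot: [-0.001, 0.997, 0.083, -0.0]
force: [-0.0, -0.3, -0.9]
grip_width: 0.998
grip_force: 0.0
time_s: 2.15
eef_pos: [620.7, -95.7, 242.0]
ee_rot: [-0.0, 0.986, -0.166, -0.0]
force: [0.4, -0.4, 0.1]
grip_width: 1.002
grip_force: 0.0
```

```bash
python3 -m jog '[[0,0,0,0,0,0,0.046],[0,0,0,0,0,0,0.046],[0,0,0,0,0,0,0.046],[0,0,0,0,0,0,0.046],[0,0,0,0,0,0,0.046]]'; python3 - <<'E'
from h import *
s=sense();im=eyes.capture('wrist');cv2.imwrite('pics/w1.png',im[:,:,::-1])
import json;json.dump({k:list(map(float,s[k])) for k in('eef_pos','ee_rot')},open('w1.json','w'));print(s['grip_width'])
E
```

```text
time_s: 2.65
eef_pos: [620.8, -95.7, 242.3]
ee_rot: [-0.0, 0.986, -0.166, -0.0]
force: [0.5, 0.5, 0.1]
grip_width: 0.538
grip_force: 0.0
0.5380172724176425
```

View pics/w1.png

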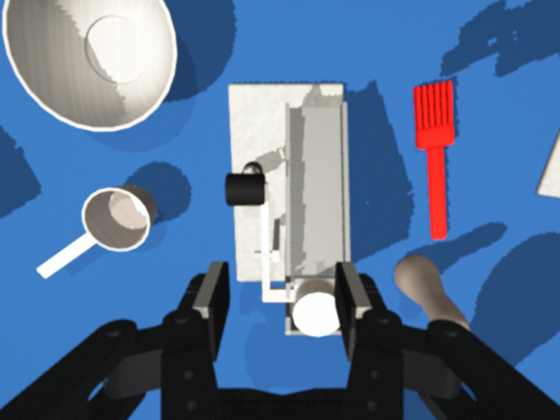

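The wrist view shows the bar at about (245,189), the lid at (318,308) and the runway between columns 286 and 348. The downhill direction is up in the image, and the fingers are at the bottom.

```bash
python3 - <<'E'
from h import *
import json
s=json.load(open('w1.json'));c,M=T('wrist',s);im=cv2.imread('pics/w1.png').astype(int)
pb,sb=blob(im.max(2)<70,(246,189),24);pj,sj=blob(im.min(2)>235,(318,308),26);print(pb,sb,pj,sj)
rb,rj=ray(c,M,pb),ray(c,M,pj)
ct,Mt=T('top')
print('tri',tri(rb,ray(ct,Mt,(295.53,189.75))),tri(rj,ray(ct,Mt,(307.7,234.8))))
for z in(85,90):
  b=plane(rb,z);j=plane(rj,120);d=(b-j)[:2]
  print(b,j,np.linalg.norm(d),np.arctan2(d[1],d[0])-np.arctan2(60,98))
# runway walls at low end, plate far/left corners
for p,z in(((286,104),46),((346,104),46),((229,85),5),((343,85),5),((238,280),5)): print(p,plane(ray(c,M,p),z))
for a in (-1,1):
  # predicted fingertip pixel for checking
  pass
E
```

```text
[244.93208829 188.6426146 ] [ 226  169   39   36 1178] [316.00138313 313.46611342] [ 293  293   46   42 1446]
tri (array([631.03939561, -67.45960792,  82.28218031]), np.float64(0.8845396236678262)) (array([520.20425257, -91.67806837, 117.60938336]), np.float64(1.1630531326597764))
[631.85350296 -67.58258926  85.        ] [522.00590028 -91.40411781 120.        ] 112.40089428179961 -0.33582138183945975
[632.95430091 -68.52048278  90.        ] [522.00590028 -91.40411781 120.        ] 113.28375150027642 -0.3459720364451784
(286, 104) [ 683.01377006 -121.42425426   46.        ]
(346, 104) [ 665.88904604 -170.94722292   46.        ]
(229, 85) [716.24514154 -74.99610934   5.        ]
(343, 85) [ 680.19436624 -179.25484693    5.        ]
(238, 280) [515.2780972   -6.29819763   5.        ]
```

```bash
python3 -m jog '[[0.001,0,0.03,0,0,0,0.046],[0,0,0.03,0,0,0,0.046],[0,0,0.03,0,0,0,0.046],[0,0,0.03,0,0,0,0.046],[0,0,0.005,0,0,0,0.046]]'; python3 -m jog '[[0,0,0,0,0,0,0.046],[0,0,0,0,0,0,0.046]]'; python3 - <<'E'
from h import *
for n,(u,v) in(('top',(305,190)),('side',(290,190)),('wrist',None) if 0 else ('wrist',(0,0))):
    im=eyes.capture(n)[:,:,::-1]
    if n!='wrist':
        im=cv2.resize(im[v-60:v+60,u-60:u+60],(400,400),interpolation=cv2.INTER_CUBIC)
    else: im=cv2.resize(im,(533,400))
    cv2.imwrite(f'pics/{n}2.png',im)
cv2.imwrite('pics/c2.png',cv2.hconcat([cv2.imread('pics/side2.png'),cv2.resize(cv2.imread('pics/wrist2.png')[:,60:460],(400,400))]))
E
```

```text
time_s: 3.2
eef_pos: [620.2, -95.5, 113.9]
ee_rot: [-0.001, 0.986, -0.166, -0.003]
force: [-0.0, -0.2, -0.5]
grip_width: 0.536
grip_force: 0.0
time_s: 3.4
eef_pos: [622.6, -96.3, 119.1]
ee_rot: [0.0, 0.986, -0.166, 0.001]
force: [-0.5, -0.5, -0.6]
grip_width: 0.541
grip_force: 0.0
```

View pics/c2.png

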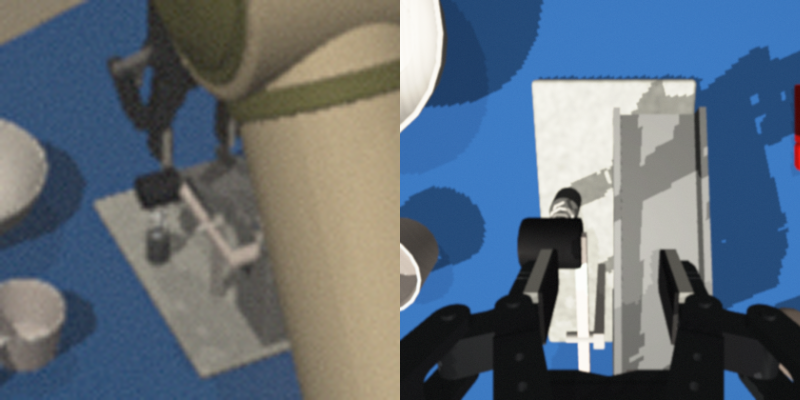

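The side crop shows the left finger directly above the black bar. In the wrist crop the right finger is over the runway near its centre line, and both are clear. Next I press down in stages.

```bash
python3 -m jog '[[0,0,0.006,0,0,0,0.046],[0,0,0.004,0,0,0,0.046],[0,0,0,0,0,0,0.046],[0,0,0,0,0,0,0.046]]'; python3 -m jog '[[0,0,0.004,0,0,0,0.046],[0,0,0,0,0,0,0.046],[0,0,0,0,0,0,0.046]]';python3 -m jog '[[0,0,0.004,0,0,0,0.046],[0,0,0,0,0,0,0.046],[0,0,0,0,0,0,0.046]]'
```

```text
time_s: 3.95
eef_pos: [621.7, -96.0, 107.2]
ee_rot: [-0.0, 0.986, -0.166, -0.0]
force: [0.2, 0.2, -0.5]
grip_width: 0.54
grip_force: 0.0
time_s: 4.25
eef_pos: [622.1, -96.2, 103.7]
ee_rot: [0.0, 0.986, -0.166, 0.001]
force: [2.1, -0.3, 3.0]
grip_width: 0.537
grip_force: 1.2
time_s: 4.55
eef_pos: [621.9, -96.1, 99.4]
ee_rot: [0.0, 0.986, -0.166, 0.0]
force: [1.7, -0.9, 2.2]
grip_width: 0.54
grip_force: 1.5
```

```bash
python3 -m jog '[[0,0,0.004,0,0,0,0.046],[0,0,0.004,0,0,0,0.046],[0,0,0.004,0,0,0,0.046],[0,0,0.002,0,0,0,0.046],[0,0,0,0,0,0,0.046]]'; python3 -m jog '[[0,0,0,0,0,0,0.046],[0,0,0,0,0,0,0.046],[0,0,0,0,0,0,0.046],[0,0,0,0,0,0,0.046],[0,0,0,0,0,0,0.046]]'; python3 - <<'E'
from h import *
im=eyes.capture('wrist')[:,:,::-1];cv2.imwrite('pics/w3.png',im);print(sense()['force'])
t=eyes.capture('top')[:,:,::-1];cv2.imwrite('pics/t3.png',cv2.resize(t[130:270,240:380],(560,560),interpolation=cv2.INTER_CUBIC))
E
```

```text
time_s: 5.05
eef_pos: [621.4, -95.9, 84.8]
ee_rot: [-0.0, 0.986, -0.166, -0.001]
force: [-1.1, -0.5, 5.1]
grip_width: 0.54
grip_force: 2.3
time_s: 5.55
eef_pos: [621.6, -96.0, 85.3]
ee_rot: [-0.0, 0.986, -0.166, -0.0]
force: [-3.1, 0.3, 4.7]
grip_width: 0.537
grip_force: 2.7
[-2.34399487  0.14309497  4.36847877]
```

View pics/w3.png

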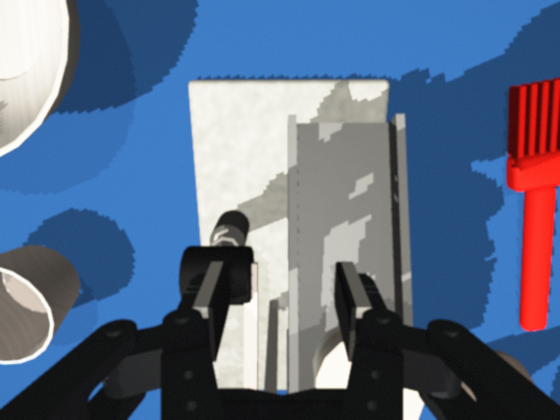

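View pics/t3.png

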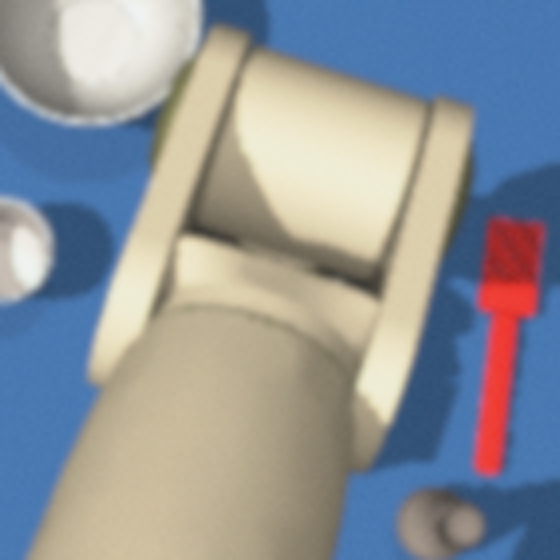

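In the wrist view a white lid now shows around (340,365), just uphill of the right finger, with the bar down. I'll check the lid's position in the dock frame.

```bash
python3 - <<'E'
from h import *
s=sense();c,M=T('wrist',s);im=cv2.imread('pics/w3.png')
cv2.imwrite('pics/z3.png',cv2.resize(im[230:400,260:430],(510,510),interpolation=cv2.INTER_CUBIC))
o=np.array([574.7,-110.9]);a=-.333;X=np.array([np.cos(a),np.sin(a)]);Y=np.array([-X[1],X[0]])
for p in((314,365),(322,345),(333,333)):
  for z in(105,120):
    w=plane(ray(c,M,p),z)[:2]-o;print(p,z,w@X,w@Y)
E
```

```text
(314, 365) 105 19.523201584627188 17.076554085851935
(314, 365) 120 32.897639727677316 18.728174231372254
(322, 345) 105 28.590936487800427 14.368305010110756
(322, 345) 120 40.737399124058165 16.386683068915413
(333, 333) 105 33.85283306168125 10.532599964024039
(333, 333) 120 45.286716406528576 13.070418864248332
```

View pics/z3.png

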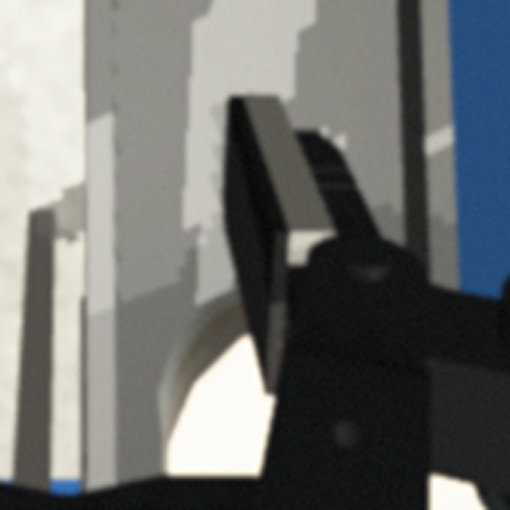

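```bash
python3 -c "
from rig import *
print(finish_job())"
```

```text
the job is handed in; nothing more can be done
None
```

I pressed the ejector bar down and the jar popped out. It is now resting on the runway against the waiting finger, clear of its pocket by the last wrist view, and the job is handed in at about 5.7 s.

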